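# Scan the lot card, then hold the tin clamp open

## Task

Book out the cake tin that sits in the blue clamp: first pull the orange trigger of the bench scanner all the way in and let it spring right back out. Then pull the clamp's red handle out against its spring until the red pointer stands over the yellow band, and finish while holding it there with the gripper, so that a colleague can lift the tin out; do not let go. Leave the tin in its seat, and the mug, the pudding tin and the bowl where they stand.

Things in the scene. Friction and masses are not known exactly. Their poses are not given: they have to be found in the camera images.
- scanner: Black hand scanner lying on its side in a fixed cradle, z up. Origin: on the table, below the grip's root. The grip is a level bar, x = 10 to -104 mm, y = -16 to +16 (end cap 17), z = 38 to 74 mm, free on both sides. The barrel (x 5 to 59 mm, top z = 91) points along +y at a fixed lot card (y = 155 mm, 91 mm high). Foot plate below, 10 mm high, x -100 to 60, y -37 to +37.
- squeeze (a point): Fixed point at x = -47, y = +6.5, z = 56 mm from the scanner's origin, same axes: midway between the back of the grip (22.5 mm towards -y) and the outer face of the fully pulled trigger (22.5 mm towards +y). Fingers put down on both sides of it and closed along the scanner's y squeeze the trigger.
- trigger_pad (a point): Point on the outer (+y) face of the orange trigger, 47 mm from its hinge, where a finger presses; z = 56 mm. With the trigger out it stands 58 mm from the back of the grip, fully pulled 45 mm.
- trigger (a joint): Orange trigger paddle, 62 x 10 x 24 mm, on the +y side of the scanner's grip, hinged on an upright axis by the barrel. 0 rad = out (at rest), 0.30 rad = pulled fully in against its stop; its spring needs about 4 N at the pad to start and 8 N at the end, and brings it back when let go.
- clamp: Blue tin clamp fixed to the table: base plate 340 x 150 mm (x -180 to +160, y -75 to +75 mm), 12 mm thick. Origin: underside of the plate on its centre line; z up. The slide pulls out along the body's -x. The dark guide bridge (x -45 to +5 mm) is 50 mm high, the rear stop posts (x = 124 mm) 57 mm.
- jaw_slide: The clamp's moving part: steel bar with jaw plate (top at z = 56 mm, 100 mm behind the handle) and red handle. Slides only along the clamp's x, 0 to 85 mm out towards its -x; starts home. Spring pull towards home: 3.2 N at home plus 0.8 N per 10 mm. Origin: below the handle's middle, at table height; axes as the clamp's.
- handle (a point): Middle of the red handle block at grasp height, 70 mm above the table; moves with the slide. The block is 24 mm along the clamp's x, 44 mm along its y, and reaches from 40 to 90 mm above the table; the space beside it above 52 mm is free all round.
- pointer (a point): Tip region of the red pointer arm (6 mm wide) that sticks out to the clamp's +y side from the slide, 62 mm to the side of the handle's middle and level with it along x; moves with the slide, 30 mm above the table.
- mark (a point): Middle of the yellow band (14 mm along the clamp's x, 30 mm across) on the white scale at the clamp's +y edge, 18 mm above the table; axes as the clamp's. Fixed during the job, but set anew each time, 35 to 75 mm from the pointer's home towards the clamp's -x. Pointer over the band: same x in the clamp's frame, within 7 mm.
- seat (a point): Point on the clamp's plate, 12 mm above the table, in the middle of the tin's place; 75 mm from the clamp's origin towards +x.
- tin: Small aluminium ring-cake tin, loose, 100 mm across the rim, 55 mm high, standing on the clamp's plate between jaw and posts. Origin: centre of its underside. Stays there.
- mug: White mug, 80 mm wide, 95 mm high, loose, to be left alone. Origin: centre of its underside.
- pudding_tins: Closed aluminium pudding tin with a lid, 116 mm wide, 72 mm high, loose, to be left alone. Origin: centre of its underside.
- bowl: Steel bowl, 120 mm wide, 50 mm high, loose, to be left alone. Origin: centre of its underside.
Mind the look-alikes: they are no part of the job. What is shaped like the tin but black or purple is not meant.

How it is judged:
By the outcome, as a careful person would: the job done as asked, in the order asked, and still so for the second after the job is handed in, while the arm keeps its last pose, push and grip.
It also fails if it takes over 42 s, if anything falls off the work surface, if the arm or the gripper's body presses on something with over 40 N, if the wrist force passes 120 N, or if a joint passes its speed limit or range.

## Robot

A 6-joint arm with a two-finger parallel gripper is mounted at the origin on the work surface. World frame = base frame: x ahead of the robot, y to its left, z up, the work surface at z = 0. Lengths are in m, angles in degrees, forces in N, time in s.
With the tool pointing down it reaches from about 0.35 to 0.975 m from the base axis. Payload 7.1 kg.
Tool frame: the origin (TCP) lies at the very end of the fingers, on their centre line; the grasp point (between the pads) lies 19 mm behind it; z points along the fingers, y is the line along which they close (so a half turn about z gives the same grasp; the last joint's range is limited). The gripper opens to 88 mm and grips with 3 to 60 N. Pads are 20 mm wide; open, the fingers measure 115 mm over their backs; the gripper's body (75 mm by 178 mm) begins 61 mm behind the grasp point.
Start: joints at [-74.427, 24.242, 93.386, -0, 62.372, -1.089], TCP at [0.179, -0.599, 0.223] pointing down, gripper open.
Joint ranges: [-172.04, 172.04], [-51.8, 120.97], [4.93, 147.93], [-75.15, 255.16], [6.16, 154.13], [-145.62, 145.62]. Speed limits (degrees/s): [136.94, 136.94, 172.46, 180, 180, 180].

## Interface

Orientations are given as [roll, pitch, yaw] about the fixed x, y, z axes, in that order (R = Rz(yaw) Ry(pitch) Rx(roll)).
In Python, from workcell import r gives the robot as it stands. Calls block until the motion is done:
- r.move_ptp(position, orientation): joint-space move of the TCP to a pose.
- r.move_l(position, attitude=None, speed=0.15): straight line of the TCP; attitude=None keeps the orientation; speed is the mean speed in m/s.
- r.set_joints(angles): joint-space move.
- r.grip(opening): opening from 0.0 (shut) to 1.0 (fully open); the grip force is fixed at half the most; returns when the fingers have stopped.
- r.sleep(seconds).
- r.ik(position, orientation): joint angles nearest the present ones, or None.
- r.camera(name): name is "side" or "top" or "wrist"; returns the picture (420x560x3 uint8, red, green, blue); there is no depth.
- r.camera_model(name): a dict with "intrinsics" (3x3 intrinsics, pixels), "dist_coeffs" ([k1, k2, p1, p2, k3] as OpenCV has them; the pictures are not rectified), "pose" (4x4, takes a point from camera to world coordinates). Camera axes: x right, y down, z forward; pixel columns grow to the right and rows downward; lengths in m; the calibration is good to about 2 mm. A picture is of the moment at which its call begins: read the wrist's pose just before it. camera_model takes no time and is no camera call; for the wrist camera it gives the pose at the moment of the call.
A pose or a line that the arm cannot do raises r.PlanningError and nothing moves.
- r.finish_job(): hands the job in; it is judged then, once.
Trained networks look in the newest picture that a camera, given by its name, has taken for a name from the list of things; names that differ only in an ending like _2 or _b are one class to them, and where a whole thing is asked for, a point or a joint stands for the part that bears it (a point fixed in the world has none). Each returns a list of dicts, best first, with "confidence" (0 to 1); they miss things now and then, are a little off and sometimes report something else, mostly with a low value. They report only what shows in the picture. A call takes as long as a camera call. They do not tell look-alikes from the thing itself.
- r.look_for(camera, thing): "point" ([row, column] as shares, 0 to 1, of the picture: columns of its width, rows of its height, amid what is visible of it).
- r.spot_point(camera, thing): "point" ([row, column] as shares, 0 to 1, of the picture: columns of its width, rows of its height: a listed point, or the origin of a listed thing).
Readings, each from a call of its own:
- r.current_time_s(): time.
- r.current_qpos(): joint angles.
- r.current_dq(): joint speeds.
- r.current_tau(): joint torques, N m.
- r.current_eef_pos(): TCP position.
- r.current_eef_rot(): TCP orientation.
- r.current_force(): force on the tool from outside, world axes, zero at the start.
- r.current_torque(): the same for the moment, N m.
- r.current_opening(): opening from 0.0 (shut) to 1.0 (fully open).
- r.current_grip_force(): force on a finger pad.
Only numpy, scipy, OpenCV 4.12 (cv2) and the standard library are available. Lean on these libraries where they do the work, as an engineer would, in place of code of your own. Each camera call takes 0.05 s, during which the arm holds its last target. There are 200 camera calls.

## Working session

There is one attempt and no reset: what is moved stays moved. The work goes in short steps, each a Python script; the robot and the scene stay as the last script left them, time stands still between calls to the robot, and variables do not carry over. Pictures are saved under pics/ and viewed, at most 10 in all, crops included, and the job is handed in when it is done.

```bash
mkdir -p pics; ls; python3 - <<'E'
from workcell import r
import cv2,numpy as np
a=[r.camera(n) for n in("top","side")]
im=np.vstack(a)[:,:,::-1]
cv2.imwrite("pics/top.png",cv2.resize(a[0],(800,600),interpolation=cv2.INTER_CUBIC)[:,:,::-1]);cv2.imwrite("pics/side.png",cv2.resize(a[1],(800,600),interpolation=cv2.INTER_CUBIC)[:,:,::-1])
for t in["scanner","squeeze","trigger_pad","clamp","handle","pointer","mark","seat","tin","mug","bowl","pudding_tins"]:
  for c in("top","side"):
    print(t,c,[(np.round(np.array(d["point"])*[420,560],1).tolist(),round(d["confidence"],2)) for d in r.spot_point(c,t)[:3]])
for c in("top","side"): m=r.camera_model(c);print(m)
print(r.current_time_s())
E
```

```text
pics
scanner top [([211.8, 335.4], 0.87)]
scanner side [([187.0, 277.5], 0.66)]
squeeze top [([222.7, 334.2], 0.89)]
squeeze side [([174.8, 290.0], 0.9)]
trigger_pad top [([274.6, 407.1], 0.71), ([223.6, 319.1], 0.58)]
trigger_pad side [([182.8, 288.2], 0.45)]
clamp top [([215.1, 229.2], 0.78)]
clamp side [([259.0, 239.2], 0.72)]
handle top [([237.9, 228.8], 0.59), ([237.3, 225.2], 0.51)]
handle side [([247.3, 266.6], 0.76)]
pointer top [([240.4, 214.6], 0.69), ([211.6, 334.2], 0.31)]
pointer side [([271.7, 263.8], 0.93), ([241.7, 343.0], 0.36)]
mark top [([255.0, 215.3], 0.38)]
mark side [([274.4, 285.2], 0.42)]
seat top []
seat side [([256.8, 217.1], 0.93)]
tin top [([223.4, 187.1], 0.82), ([256.8, 179.9], 0.81), ([196.7, 223.5], 0.71)]
tin side [([251.4, 216.4], 0.9), ([226.5, 280.4], 0.89), ([320.1, 274.5], 0.76)]
mug top [([274.8, 406.5], 0.97), ([252.9, 211.5], 0.48), ([200.9, 225.7], 0.37)]
mug side [([158.4, 357.6], 0.7)]
bowl top [([285.5, 271.8], 0.85)]
bowl side [([239.1, 342.2], 0.96)]
pudding_tins top [([269.7, 137.5], 0.57), ([216.6, 231.9], 0.49)]
pudding_tins side [([
[... 336 characters left out ...]
794485],
       [-0.99988919,  0.00545975,  0.01384929, -0.01156557],
       [-0.01456056, -0.16503753, -0.9861798 ,  2.01185859],
       [ 0.        ,  0.        ,  0.        ,  1.        ]])}
{'intrinsics': array([[473.16011167,   0.        , 270.87918118],
       [  0.        , 473.16011167, 211.15143869],
       [  0.        ,   0.        ,   1.        ]]), 'dist_coeffs': array([-0.075479,  0.      ,  0.      ,  0.      ,  0.      ]), 'pose': array([[-0.95401413, -0.194905  ,  0.22774784,  0.2597198 ],
       [-0.29931519,  0.57792586, -0.7592181 ,  1.17473805],
       [ 0.01635404, -0.79247318, -0.60968746,  0.99932706],
       [ 0.        ,  0.        ,  0.        ,  1.        ]])}
1.3
```

View pics/top.png

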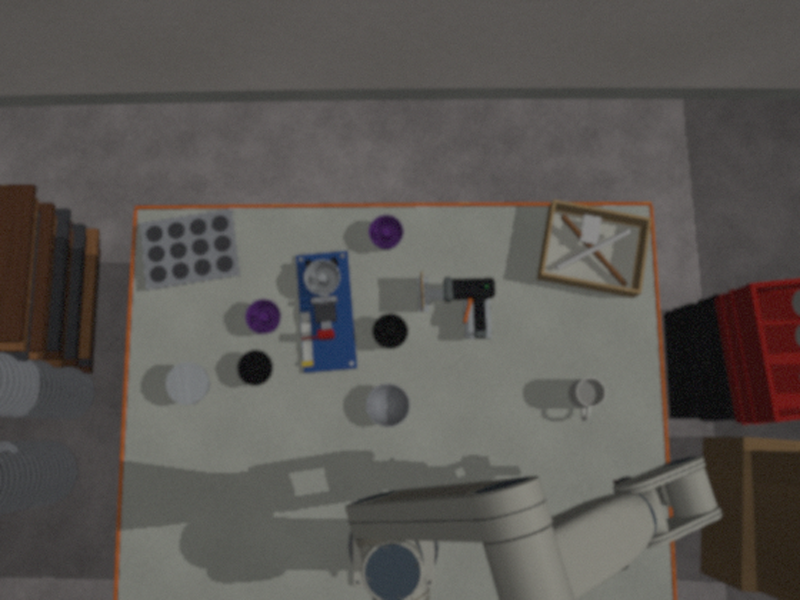

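View pics/side.png

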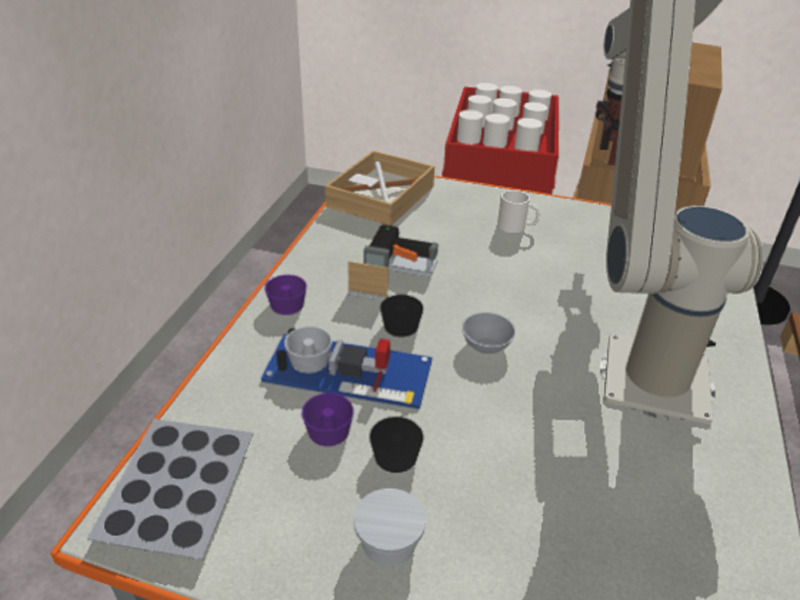

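The top view shows the scanner at about (480,295), with its barrel pointing left and its grip towards the robot. The clamp is at (325,312): tin at the far end, red handle at (325,335), pointer and yellow band on the left at about (307,360). The side view agrees, with the trigger at (405,253), handle at (382,352) and band at (409,397). Next I'll triangulate coarsely and then use the wrist camera.

```bash
cat > h.py <<'E'
from workcell import r
import cv2,numpy as np
from scipy.spatial.transform import Rotation as Rn
def ray(m,p):
    "p=[row,col] pixels"
    u=cv2.undistortPoints(np.array([[[p[1],p[0]]]],float),m["intrinsics"],m["dist_coeffs"])[0,0]
    T=m["pose"];d=T[:3,:3]@[u[0],u[1],1];return T[:3,3],d/np.linalg.norm(d)
def tri(rays):
    A=sum(np.eye(3)-np.outer(d,d) for o,d in rays);b=sum((np.eye(3)-np.outer(d,d))@o for o,d in rays)
    p=np.linalg.solve(A,b);res=[np.linalg.norm(np.cross(p-o,d))*1e3 for o,d in rays];return p,np.round(res,1)
def atz(m,p,z):
    o,d=ray(m,p);return o+d*(z-o[2])/d[2]
E
python3 - <<'E'
from h import *
T,S=r.camera_model("top"),r.camera_model("side")
P={"scanner":((211.8,335.4),(187,277.5)),"squeeze":((222.7,334.2),(174.8,290)),"clamp":((215.1,229.2),(259,239.2)),"handle":((237.3,225.2),(247.3,266.6)),"pointer":((240.4,214.6),(271.7,263.8)),"mark":((255,215.3),(274.4,285.2)),"tin":((196.7,223.5),(251.4,216.4)),"bowl":((285.5,271.8),(239.1,342.2)),"mug":((274.8,406.5),(158.4,357.6)),"blacktin":((231,272.5),(226.5,280.4))}
for k,(a,b) in P.items():
    p,e=tri([ray(T,a),ray(S,b)]);print(k,p.round(4),e)
from numpy.linalg import inv
t=np.eye(4);t[:3,3]=r.current_eef_pos();print(r.current_eef_rot());t[:3,:3]=Rn.from_euler("xyz",r.current_eef_rot(),degrees=True).as_matrix()
print((inv(t)@r.camera_model("wrist")["pose"]).round(3), r.camera_model("wrist")["intrinsics"][0])
for x,y in((.62,-.27),(.60,.09),(.56,.12)):
  for yaw in(0,90,180,-90): print(x,y,yaw,r.ik([x,y,.35],[180,0,yaw]))
E
```

```text
scanner [ 0.6635 -0.2528 -0.0251] [0.1 0.1]
squeeze [ 0.6097 -0.2376  0.0502] [3.4 3.4]
clamp [ 0.6526  0.1824 -0.008 ] [3.5 3.5]
handle [0.5565 0.1903 0.073 ] [9. 9.]
pointer [0.5502 0.2378 0.0203] [8.1 8.1]
mark [0.4892 0.233  0.0246] [5.9 5.9]
tin [0.7206 0.2029 0.0223] [1.2 1.2]
bowl [0.366  0.0092 0.0095] [2.8 2.8]
mug [ 0.4032 -0.5277 -0.004 ] [0.1 0.1]
blacktin [0.5788 0.0051 0.0043] [2.2 2.2]
[-1.79997743e+02 -1.51140707e-03  1.66615957e+01]
[[ 0.    -0.966 -0.258  0.071]
 [ 1.     0.     0.     0.001]
 [-0.    -0.258  0.966 -0.163]
 [ 0.     0.     0.     1.   ]] [353.84878752   0.         278.05489841]
0.62 -0.27 0 [-2.45406524e+01  2.26021892e+01  7.88965306e+01 -2.54444375e-14
  7.85012802e+01  6.54593476e+01]
0.62 -0.27 90 [-24.54065237  22.60218922  78.89653063   0.          78.50128016
 -24.54065237]
0.62 -0.27 180 [ -24.54065237   22.60218922   78.89653063    0.           78.50128016
 -114.54065237]
0.62 -0.27 -90 None
0.6 0.09 0 [ 7.40689960e+00  1.60277776e+01  8.81576898e+01 -2.54444375e-14
  7.58145326e+01  9.74068996e+01]
0.6 0.09 90 [ 7.40689960e+00  1.60277776e+01  8.81576898e+01 -2.54444375e-14
  7.58145326e+01  7.40689960e+00]
0.6 0.09 180 [  7.4068996   16.0277776   88.15768984   0.          75.81453256
 -82.5931004 ]
0.6 0.09 -90 None
0.56 0.12 0 [ 1.09041624e+01  1.28180365e+01  9.23690349e+01 -2.54444375e-14
  7.48129287e+01  1.00904162e+02]
0.56 0.12 90 [ 1.09041624e+01  1.28180365e+01  9.23690349e+01 -2.54444375e-14
  7.48129287e+01  1.09041624e+01]
0.56 0.12 180 [ 10.90416243  12.81803645  92.36903489   0.          74.81292866
 -79.09583757]
0.56 0.12 -90 None
```

```bash
cat > look.py <<'E'
from h import *
import json
def look(poses,things,tag):
    obs={t:[] for t in things};ims=[]
    for k,p in enumerate(poses):
        r.move_ptp(p,[180,0,0]);r.sleep(.15)
        m=r.camera_model("wrist");im=r.camera("wrist");ims.append(im);np.savez(f"{tag}{k}.npz",im=im,**m)
        for t in things:
            for d in r.spot_point("wrist",t)[:2]:
                px=np.array(d["point"])*[420,560]
                print(k,t,px.round(1),round(d["confidence"],2))
                if d["confidence"]>.4: obs[t].append(ray(m,px)); break
    for t in things:
        if len(obs[t])>1: p,e=tri(obs[t]);print(t,p.round(4),e)
    cv2.imwrite(f"pics/{tag}.png",cv2.resize(np.hstack(ims),(800,300*1),interpolation=cv2.INTER_AREA)[:,:,::-1])
    print(r.current_time_s())
E
python3 - <<'E'
from look import *
look([[.54,-.32,.24],[.60,-.18,.24]],["scanner","squeeze","trigger_pad"],"sc")
E
```

```text
0 scanner [ 64.8 200.9] 0.95
0 squeeze [109.8 187. ] 0.57
0 trigger_pad [110.3 146.9] 0.62
1 scanner [121.3 330.1] 0.67
1 squeeze [174.5 329. ] 0.88
1 trigger_pad [168.9 294.9] 0.57
scanner [ 0.6617 -0.2395  0.0025] [0.5 0.5]
squeeze [ 0.6129 -0.2337  0.0535] [1.5 1.5]
trigger_pad [ 0.6159 -0.198   0.0579] [2. 2.]
4.325
```

View pics/sc.png

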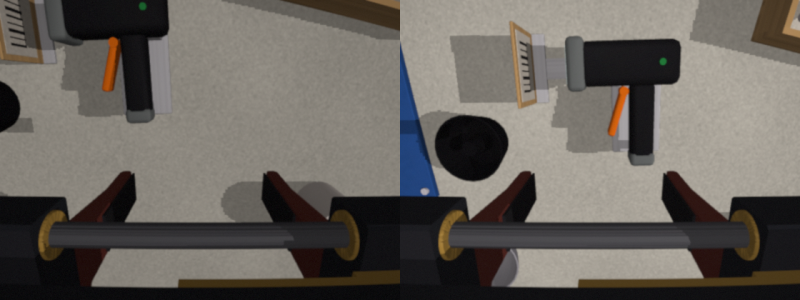

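The wrist views show the scanner upright and nearly world-aligned, with the grip at about (642,120) in the right half and the orange trigger at (618,110) standing out. The measured heights of 2 mm, 53 mm and 58 mm fit the text (0, 56, 56). Next I'll fit the yaw from the grip's back edge, then squeeze.

```bash
python3 - <<'E'
from h import *
m=dict(np.load("sc1.npz"));im=m["im"].astype(int)
pts=[]
for row in range(135,205):
    g=im[row,325:375].max(1);k=np.argmax(np.diff(g)) # back edge: dark -> light
    pts.append(atz(m,(row,325+k+.5),.074))
p=np.array(pts);c=np.polyfit(p[:,0],p[:,1],1);res=p[:,1]-np.polyval(c,p[:,0]);ok=abs(res-np.median(res))<.003
c=np.polyfit(p[ok,0],p[ok,1],1);yaw=np.degrees(np.arctan(c[0]));print("yaw",yaw,ok.sum(),"back y at x=.613",np.polyval(c,.613))
hs=cv2.cvtColor(m["im"],cv2.COLOR_RGB2HSV);o=(hs[:,:,0]<18)&(hs[:,:,1]>180)&(hs[:,:,2]>120);o[:,:270]=0;o[:,330:]=0
ys,xs=np.nonzero(o);print("orange rows/cols",ys.min(),ys.max(),xs.min(),xs.max())
yy=yaw*np.pi/180;R=np.array([[np.cos(yy),-np.sin(yy)],[np.sin(yy),np.cos(yy)]])
print("sq from origin",np.array([.6617,-.2395])+R@[-.047,.0065],"sq from back",np.polyval(c,.613)+.0225*np.cos(yy))
E
```

```text
yaw 1.8349936903815611 70 back y at x=.613 -0.2544853811547725
orange rows/cols 121 189 292 320
sq from origin [ 0.61451596 -0.23450833] sq from back -0.2319969193872808
```

```bash
python3 - <<'E'
from h import *
A=[180,0,1.8];x,y=.6138,-.2333
r.move_ptp([x,y,.15],A);r.move_l([x,y,.038],speed=.1)
print("down",r.current_force().round(1) if hasattr(r.current_force(),'round') else r.current_force())
r.grip(.47);r.sleep(.2)
print("closed",r.current_opening()*88,r.current_grip_force(),r.current_force(),r.current_eef_pos())
im=r.camera("wrist");print(r.current_time_s())
cv2.imwrite("pics/closed.png",im[:,:,::-1])
E
```

```text
down [-0.8 -0.   0.2]
closed 44.428410749085174 30.005199909210205 [-5.99619031 -1.70322568 -0.27289336] [ 0.6124481  -0.2335997   0.03757956]
7.1
```

View pics/closed.png

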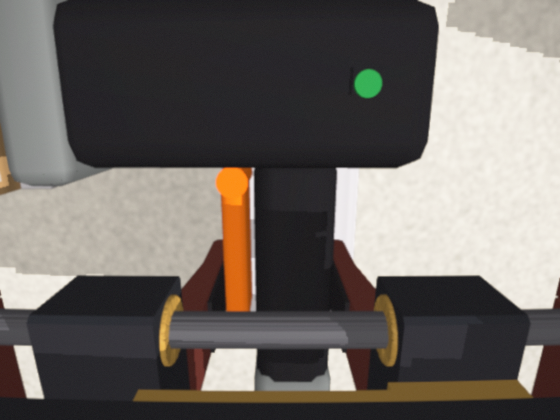

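The fingers hold the grip and trigger at 44.4 mm with 30 N. The orange paddle lies parallel to the grip (235,240), so the trigger is fully in. Now I'll release it, confirm it springs back, and look at the clamp.

```bash
python3 - <<'E'
from look import *
r.grip(1.0);r.sleep(.4)
x,y=.6138,-.2333
r.move_l([x,y,.20],speed=.2)
m=r.camera_model("wrist");im=r.camera("wrist")
for d in r.spot_point("wrist","trigger_pad")[:2]: print("pad",atz(m,np.array(d["point"])*[420,560],.056),d["confidence"])
hs=cv2.cvtColor(im,cv2.COLOR_RGB2HSV);o=((hs[:,:,0]<18)&(hs[:,:,1]>180)&(hs[:,:,2]>120)).astype(np.uint8)
n,l,s,c=cv2.connectedComponentsWithStats(o);print(s[1:][s[1:,4]>100])
b=max(range(1,n),key=lambda i:s[i,4]);ys,xs=np.nonzero(l==b)
P=[atz(m,q,.068)[:2] for q in zip(ys,xs)];v=cv2.fitLine(np.float32(P),cv2.DIST_L2,0,.01,.01).ravel();print("paddle angle",np.degrees(np.arctan(v[1]/v[0])))
r.move_ptp([.52,.08,.25],[180,0,0])
look([[.46,.13,.24],[.54,.25,.24]],["clamp","handle","pointer","mark","seat","tin"],"cl")
E
```

```text
pad [ 0.61319958 -0.19868388  0.056     ] 0.71
[[234 138  31  76 830]]
paddle angle -15.309044
0 handle [ 72.5 218.8] 0.79
0 pointer [ 83.4 166. ] 0.82
0 mark [155.4 177.7] 0.58
0 tin [30.1 62.2] 0.86
1 clamp [ 76.3 334.8] 0.88
1 handle [161.5 353.1] 0.63
1 pointer [160.  280.7] 0.87
1 mark [218.6 288.2] 0.75
1 tin [229.9 170.6] 0.98
handle [0.5675 0.1798 0.0795] [0.4 0.4]
pointer [0.5625 0.2449 0.0209] [1. 1.]
mark [0.4906 0.238  0.0124] [2.8 2.8]
tin [0.5643 0.2757 0.2114] [35.3 35.3]
12.675
```

View pics/cl.png

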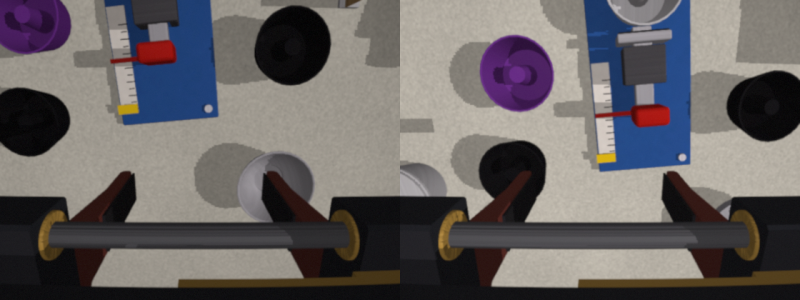

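The trigger is back out: the paddle sits at -15.3° against the scanner's 1.8°, which is 0.30 rad. The clamp views show the red handle at (157,52) and (651,116), the pointer at (122,61) and (610,115), and the yellow band at (127,109) and (606,158). Next I'll measure the yaw and band by colour.

```bash
python3 - <<'E'
from h import *
M=[dict(np.load(f"cl{k}.npz")) for k in(0,1)]
Y=[]
for k,m in enumerate(M):
    hs=cv2.cvtColor(m["im"],cv2.COLOR_RGB2HSV);H,S,V=cv2.split(hs)
    b=((H>100)&(H<125)&(S>140)).astype(np.uint8)
    n,l,s,c=cv2.connectedComponentsWithStats(b);i=1+np.argmax(s[1:,4]);print("blue",s[i])
    ys,xs=np.nonzero(l==i)
    P=[atz(m,(q,xs[ys==q].max()+.5),.012)[:2] for q in range(ys.min()+3,ys.max()-8)]
    v=cv2.fitLine(np.float32(P),cv2.DIST_HUBER,0,.001,.01).ravel();print("edge yaw",np.degrees(np.arctan(v[1]/v[0])),"pt",v[2:])
    y=((H>20)&(H<35)&(S>150)).astype(np.uint8);n,l,s,c=cv2.connectedComponentsWithStats(y[:300]);i=1+np.argmax(s[1:,4]);print("yellow",s[i],c[i])
    Y.append(ray(m,c[i][::-1]));print(" at18",atz(m,c[i][::-1],.018))
    rd=(((H<8)|(H>172))&(S>180)&(V>60)).astype(np.uint8);n,l,s,c=cv2.connectedComponentsWithStats(rd[:260])
    for j in range(1,n):
        if s[j,4]>60: print("red",s[j],c[j])
    ys,xs=np.nonzero(rd[:260]);lo=xs.min()
    t=(xs<lo+18);q=(ys[t].mean(),xs[t].mean());print(" ptr tip",q,atz(m,q,.030))
print(tri(Y))
E
```

```text
blue [  172     0   133   174 13397]
edge yaw 4.875682 pt [0.5771731  0.10792384]
yellow [165 146  29  14 332] [178.81024096 152.49698795]
 at18 [0.49197117 0.2365653  0.018     ]
red [ 155   57   92   34 1772] [214.16139955  74.49322799]
 ptr tip (np.float64(84.86301369863014), np.float64(163.82191780821918)) [0.56118556 0.24383729 0.03      ]
blue [  280     0   126   239 12151]
edge yaw 5.0776687 pt [0.593529   0.10970344]
yellow [275 215  27  13 301] [288.07973422 220.79734219]
 at18 [0.4921726  0.23692593 0.018     ]
red [ 274  146  103   32 1636] [343.73227384 161.1693154 ]
 ptr tip (np.float64(161.17460317460316), np.float64(282.6666666666667)) [0.56154379 0.24343276 0.03      ]
(array([0.49184273, 0.23688519, 0.01688792]), array([0., 0.]))
```

```bash
cat > chk.py <<'E'
from h import *
u=np.array([np.cos(np.radians(5)),np.sin(np.radians(5))])
def chk(name):
    m=r.camera_model("wrist");im=r.camera("wrist");H,S,V=cv2.split(cv2.cvtColor(im,cv2.COLOR_RGB2HSV))
    cv2.imwrite(f"pics/{name}.png",im[:,:,::-1])
    for t,z in(("pointer",.03),("mark",.018)):
        for d in r.spot_point("wrist",t)[:1]: p=atz(m,np.array(d["point"])*[420,560],z);print(t,p.round(4),"along",(p[:2]@u).round(4),d["confidence"])
E
python3 - <<'E'
from chk import *
A=[180,0,95];h=np.array([.567,.181])
r.move_ptp([*h,.17],A);r.grip(.75);r.move_l([*h,.055],speed=.12)
print(r.current_force())
r.grip(0.0);r.sleep(.2);p0=np.array(r.current_eef_pos())
print(r.current_opening()*88,r.current_grip_force(),r.current_force(),p0)
g=h-.0696*u
r.move_l([*g,.055],speed=.05);r.sleep(.3)
p=np.array(r.current_eef_pos());print(p,"along",(p-p0)[:2]@u,r.current_opening()*88,r.current_force())
chk("pull1");print(r.current_time_s())
E
```

```text
[-0.18810044 -0.17337387  0.4169194 ]
24.146450545415775 29.998950362205505 [-5.2809752   0.42897713  3.93124812] [0.56615735 0.18089159 0.05497666]
[0.49905072 0.17512065 0.05503792] along -0.06735423870963224 24.093056611910615 [ 8.37221271 -0.45040767 -6.7423165 ]
pointer [0.494  0.2358 0.03  ] along 0.5127 0.55
mark [0.4915 0.2374 0.018 ] along 0.5103 0.64
18.8167
```

View pics/pull1.png

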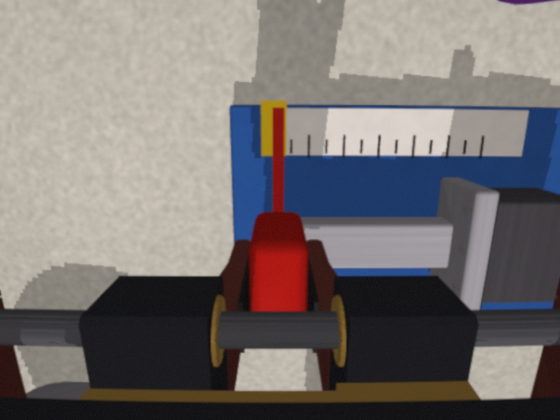

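The picture shows the pointer (column 279) inside the yellow band (261–287) but about 2.5 mm short of its middle, which agrees with the numbers. I'll pull a little further.

```bash
python3 - <<'E'
from chk import *
g=np.array([.567,.181])-.0722*u
r.move_l([*g,.055],speed=.03);r.sleep(.5)
print(r.current_eef_pos(),r.current_opening()*88,r.current_grip_force(),r.current_force())
chk("pull2")
im=cv2.imread("pics/pull2.png");H,S,V=cv2.split(cv2.cvtColor(im,cv2.COLOR_BGR2HSV))
for row in(125,140): y=np.nonzero((H[row]>20)&(H[row]<35)&(S[row]>150))[0];q=np.nonzero(((H[row]<8)|(H[row]>172))&(S[row]>180))[0];print(row,"yellow",y.min(),y.max(),"red",q.min(),q.max())
r.camera("side")
for d in r.spot_point("side","tin")[:3]: print(np.array(d["point"])*[420,560],d["confidence"])
print(r.current_time_s())
E
```

```text
[0.4965738  0.17490769 0.05505052] 24.050326052541124 30.013143718242645 [ 8.50356538 -1.06197944 -7.57897437]
pointer [0.4937 0.2375 0.03  ] along 0.5125 0.71
mark [0.4917 0.2385 0.018 ] along 0.5106 0.73
125 yellow 266 289 red 274 282
140 yellow 266 289 red 274 282
[319.284 275.8  ] 0.96
[302.694 228.2  ] 0.91
[209.286 198.296] 0.82
19.8167
```

The pointer (columns 274–282) is now centred on the band (266–289), and the grip holds steady at 30 N.

```bash
python3 -c "
from workcell import r
print(r.finish_job())"
```

```text
the job is handed in; nothing more can be done
None
```

I handed the job in at about 20 s: the trigger was pulled fully in and sprang back out, and the gripper is holding the red handle with the pointer centred on the yellow band. I planned clear of the tin, mug, pudding tin and bowl, but didn't check their positions again before handing in.

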